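# Press the back onto a watch with the bench lever press

## Task

The watch needs its case back pressed on. Slide the carrier with the watch all the way in along the press's bed until it meets the end stop under the ram, then swing the press lever fully down to its stop so that the case back is pressed home, and let the lever come all the way back up by its spring, leaving the carrier fully in. Leave the ring box and the watch on its pillow where they are.

Things in the scene. Friction and masses are not known exactly. Their poses are not given: they have to be found in the camera images.
- press: Grey cast C-frame bench press, fixed, 130 mm wide, 250 mm high, an aluminium slide bed sticking out of its open front. Origin on the table under the ram axis; x from the bed's front end back to the column (the way the carrier is pushed in), y to the left of that, z up. Head: x -42 to 121, y -31 to 31, z 136 to 251 mm (head over the bed's rear end; ram bar rises to 290).
- bed (a point): Centre of the bed's top at its end stop's face, at x = 50, y = 0, z = 40 mm of the press frame (same axes). The flat bed runs from here 280 mm to the front (-x). Two steel guide strips, 12 mm high and 94 mm apart, edge it along the first 250 mm; the carrier's rear end meets the stop here.
- die (a point): Centre of the lower face of the ram's white round die, 36 mm across, under the press's head; 88 mm above the table with the lever up. Geared to the lever: it goes straight down 17 mm over the lever's full swing.
- press_lever (a joint): Lever angle: 0 = up against its rest stop, held there by the return spring (the lever then rises to the front, 40 degrees above level); grows as it is swung down; 1.05 rad = fully down at its stop (20 degrees below level). Pressing on the grip takes about 3 N at first and up to 12 N near the end, where the case back resists. Let go, it swings back up to 0 in less than a second.
- lever_pivot (a point): Point on the lever's hinge axis, in the lever's vertical plane; fixed at x = 28, y = -100, z = 185 mm of the press frame, same axes. The hinge axis is level, along the press's y. The lever stands beside the head and points to the press's front (-x).
- lever_grip (a point): Point on the centre line of the lever's black cylindrical grip, 165 mm from the pivot. The grip is 28 mm thick and runs from 110 to 220 mm from the pivot, in a straight line with the lever. Moves with the lever.
- push_face (a point): Centre of the front face of the carrier's upright thumb plate, 25 mm above the carrier's underside; x points along the carrier the way it is pushed, z up. The thumb plate is 64 mm wide, 8 mm thick, its top 50 mm above the underside. Fully in, this point is at x = -120 mm of the press frame; it starts 60 to 110 mm short of that.
- carrier: Loose white plastic plate, 170 mm long, 90 mm wide, 18 mm thick, about 0.5 kg, lying on the bed between the guide strips (2 mm play each side), with the watch in black jaws on its rear half and an upright thumb plate across its front end. Slides with 2 to 5 N. Origin at the centre of its underside, x the way it is pushed, z up.
- watch (a point): Centre of the top of the steel watch case (44 mm across, lying dial down in the jaws), 120 mm in from the carrier's front face and 28 mm above its underside. It is at x = y = 0 of the press frame when the carrier is fully in.
- case_back (a joint): How far the watch's case back (steel disc, 36 mm across, 3 mm thick, on top of the case) has been pressed on: 0 = standing 4 mm proud, 0.004 m = home on the case. It takes about 30 N at the back itself, which the geared press gives easily; it stays where it was pressed to.
- ring_box: Open black ring box, 66 mm square, 90 mm high with its lid up, loose on the table; a bystander. Origin at the centre of its underside.
- watch_pillow: Watch on a grey display pillow, 85 x 70 x 55 mm, loose on the table; a bystander. Origin at the centre of its underside.

How it is judged:
By the outcome, as a careful person would: the job done as asked, in the order asked, and still so for the second after the job is handed in, with the robot touching nothing.
It also fails if it takes over 61 s, if anything falls off the work surface, if the arm or the gripper's body presses on something with over 40 N, if the wrist force passes 120 N, or if a joint passes its speed limit or range.

## Robot

A 7-joint arm with a two-finger parallel gripper is mounted at the origin on the work surface. World frame = base frame: x ahead of the robot, y to its left, z up, the work surface at z = 0. Lengths are in m, angles in rad, forces in N, time in s.
With the tool pointing down it reaches from about 0.425 to 0.875 m from the base axis. Payload 4.7 kg.
Tool frame: the origin (TCP) lies midway between the tips of the shut fingers; the grasp point (between the pads) lies ctrl.grasp_offset behind it (ctrl.grasp_offset is the distance from the TCP to the grasp point, in m); z points along the fingers, y is the line along which they close (so a half turn about z gives the same grasp; the last joint's range is limited). The gripper opens to 87 mm and grips with 3 to 60 N. Pads are 19 mm wide; open, the fingers measure 117 mm over their backs; the gripper's body (75 mm by 190 mm) begins 51 mm behind the grasp point.
Start: joints at [1.252, 0.321, -0.07, 1.45, 0.023, 1.371, -0.057], TCP at [0.212, -0.614, 0.223] pointing down, gripper open.
Joint ranges: [-2.86, 2.86], [-0.3, 2.09], [-1.38, 1.24], [0.06, 2.45], [-1.56, 4.7], [0.09, 2.05], [-2.69, 2.69]. Speed limits (rad/s): [2.57, 2.57, 3.14, 3.14, 3.14, 3.14, 3.14].

## Interface

Orientations are given as a rotation vector (axis times angle).
In Python, from bench import ctrl gives the robot as it stands. The module is installed in compiled form; this text tells all that it offers.
- The arm moves only by the tool jog_arm, never from a script. Its argument "moves" is one flat list of numbers, 7 for each row, row after row: the shift along the tool's x, y, z in units of 30 cm (1.0 is 30 cm), then the turn, a rotation vector about the tool's x, y, z in units of 60 degrees (1.0 is 60 degrees), then the gripper's target within -1 to 1 (fully open at 1, half-way at 0, shut at -1). In form: [x, y, z, wx, wy, wz, fingers, x, y, z, wx, wy, wz, fingers, ...]. A call has exactly 8 rows; each row is the pose to reach, as a shift and turn from the pose commanded when the call began, along the tool's axes at that moment; what a row does not reach only later rows make up. A row lasts 1/8 s, in which the tool goes at most 62.5 mm and 10.7 degrees, less where a joint would pass 70% of its speed; a pose out of reach is approached as far as the arm can. A call with a number of a shift or a turn outside -1 to 1 is refused whole. A call with a gripper value outside its range is refused whole. The fingers move at their own pace and stop on an object; "newtons" is the grip in N (left out, the last holds). Time passes only in rows, so rows that repeat a pose let the fingers close, or fill a call up. It gives the time, the measured TCP pose, the force, the opening and the grip force at its end, in the units of the state.
- ctrl.get_state(): the state, without advancing time (a new reading comes with each control period).
- ctrl.get_image(name): name is "scene" or "top"; returns a dict with "pixels" (480x640x3 uint8, red, green, blue), "fx", "fy", "cx", "cy" (pixels), "xyz" and "rotation" of the camera in the world. Camera axes: x right, y up, looking along -z (the intrinsics and any distortion apply to the point x, -y, -z); pixel columns grow to the right and rows downward; lengths in m; the calibration is good to about 2 mm. A picture is of the moment at which its call begins. There is no depth.
- ctrl.close_job(): hands the job in; it is judged then, once.
The state is a dict: "time": time; "joint_positions": joint angles; "qd": joint speeds; "joint_torque": joint torques, N m; "position": TCP position; "tool_rot": TCP orientation; "ft_force": force on the tool from outside, world axes, zero at the start; "torque": the same for the moment, N m; "grip_width": opening from 0.0 (shut) to 1.0 (fully open); "grip_force": force on a finger pad.
Only numpy, scipy, OpenCV 4.12 (cv2) and the standard library are available. Lean on these libraries where they do the work, as an engineer would, in place of code of your own. Each camera call takes 0.05 s, during which the arm holds its last target. There are 200 camera calls.

## Working session

There is one attempt and no reset: what is moved stays moved. The work goes in short steps, Python scripts to look and compute and a tool call to move; the robot and the scene stay as the last step left them, time stands still between calls to the robot, and variables do not carry over. Pictures are saved under pics/ and viewed, at most 10 in all, crops included, and the job is handed in when it is done.

Besides the shell and the picture viewer there is one more tool, called after "Emit:" as name(argument=value, ...) on one line, values as JSON. jog_arm: Moves the arm, as the interface text tells. Its arguments: {"type":"object","properties":{"moves":{"type":"array"},"newtons":{"type":"number"}},"required":["moves"]}

```bash
mkdir -p pics; python3 - <<'E'
from bench import ctrl
import cv2,json
for n in("scene","top"):
    d=ctrl.get_image(n); cv2.imwrite(f"pics/{n}0.png",d["pixels"][:,:,::-1])
    print(n,{k:(v if not hasattr(v,'tolist') else v.tolist()) for k,v in d.items() if k!="pixels"})
print(ctrl.get_state(),ctrl.grasp_offset)
E
```

```text
scene {'fx': 584.7363279882602, 'fy': 584.7363279882602, 'cx': 318.1390273913615, 'cy': 246.81122373951953, 'xyz': [1.2151941857844104, -0.13758255769374328, 1.0992827608480413], 'rotation': [0.48400622416382344, 0.44577478810612653, 1.41252039987989]}
top {'fx': 520.7465258958711, 'fy': 520.7465258958711, 'cx': 324.28728014161084, 'cy': 237.55263558359886, 'xyz': [0.3390302764439726, -0.05836548926659206, 1.3240700437384667], 'rotation': [0.17376924208853264, -0.1815125982084402, -1.6491452589280668]}
{'time': 0.1, 'joint_positions': array([ 1.25207154,  0.32173385, -0.0700844 ,  1.45158042,  0.02260557,
        1.37079001, -0.05687601]), 'qd': array([-0.0013927 ,  0.00031385, -0.00054001, -0.00426601,  0.000974  ,
       -0.00011376, -0.00103072]), 'joint_torque': array([-1.27030384e-03, -4.92573810e+01, -4.05707778e-01, -3.13400137e+01,
       -6.39214274e-02,  3.94879316e-02,  5.62568607e-05]), 'position': array([ 0.21215097, -0.61386937,  0.22156687]), 'tool_rot': array([-3.09652047e+00, -5.20194202e-01,  6.02603202e-04]), 'ft_force': array([-0.01031307, -0.3785771 ,  0.61175722]), 'torque': array([ 0.04200715,  0.03355397, -0.02784697]), 'grip_force': 0.0, 'grip_width': 0.9967330634084481} 0.0187
```

View pics/scene0.png

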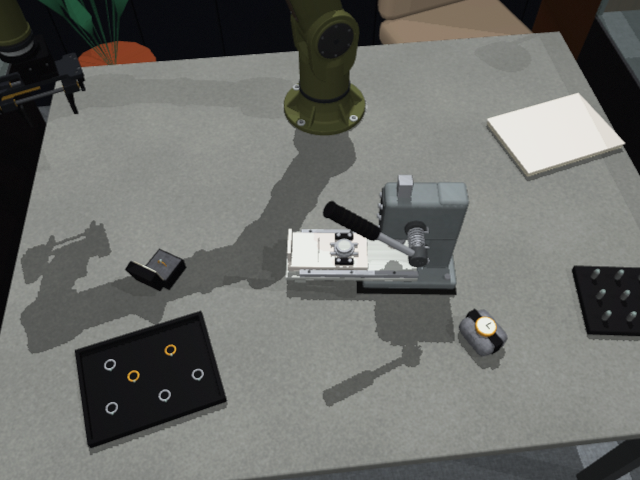

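View pics/top0.png

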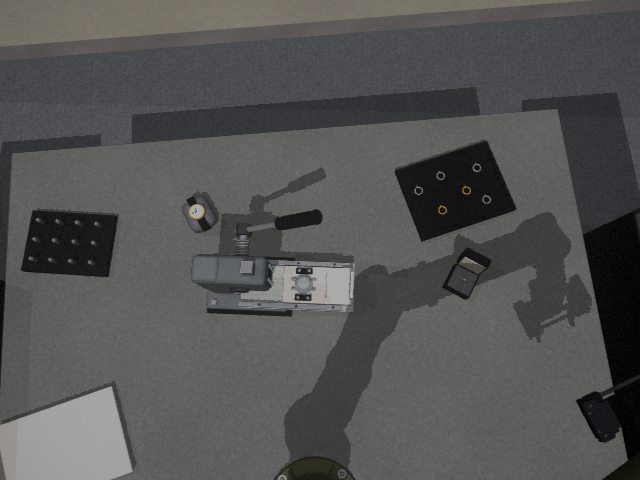

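The scene view shows the press at about (420,230), with the bed front at (290,255) and the grip from (325,210) to (378,237). In the top view the bed runs from (355,285) left to the head at (230,270), and the grip runs from (275,223) to (320,216). The carrier is pushed toward world +y. I'll zoom in next.

```bash
python3 - <<'E'
import cv2
a=cv2.imread("pics/top0.png")[195:325,185:375]; b=cv2.imread("pics/scene0.png")[165:305,275:475]
cv2.imwrite("pics/topc.png",cv2.resize(a,None,fx=4,fy=4,interpolation=2)); cv2.imwrite("pics/scenec.png",cv2.resize(b,None,fx=4,fy=4,interpolation=2))
E
```

```text
(no output)
```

View pics/topc.png

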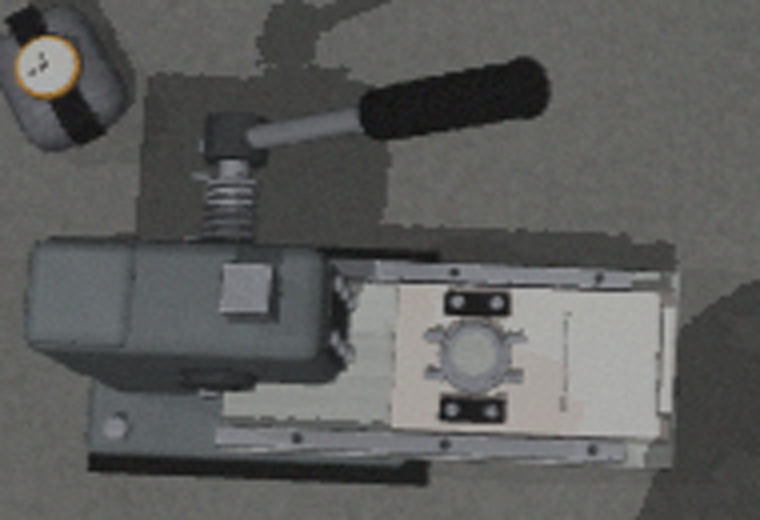

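View pics/scenec.png

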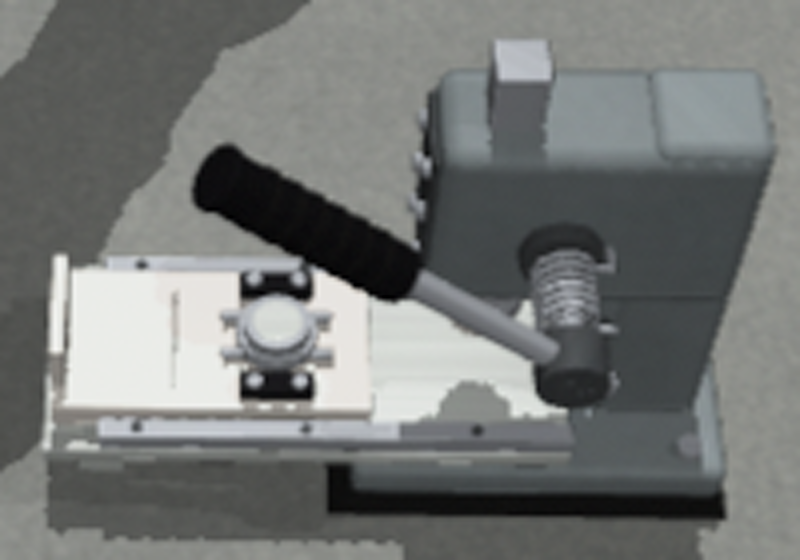

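The top crop shows strip screws on the lever side at (454,272) and (598,278), on the robot side at (297,438), (445,445) and (592,450), the ram bar top at (246,289) and the plate at (670,358). The scene crop shows the bar top at (523,62), screws at (142,264), (137,427), (306,428) and (476,430), and the grip from (222,178) to (400,275).

```bash
cat > h.py <<'E'
import numpy as np
from scipy.spatial.transform import Rotation as R
C={"scene":(584.736,318.139,246.811,[1.21519,-.13758,1.09928],[.484006,.445775,1.41252]),
"top":(520.7465,324.287,237.5526,[.33903,-.058365,1.32407],[.173769,-.181513,-1.649146])}
def full(cam,u,v):
    return (185+u/4-.4,195+v/4-.4) if cam=="top" else (275+u/4-.4,165+v/4-.4)
def ray(cam,u,v):
    f,cx,cy,p,r=C[cam]; d=R.from_rotvec(r).apply([(u-cx)/f,-(v-cy)/f,-1]); return np.array(p),d
def onz(cam,u,v,z):
    p,d=ray(cam,*full(cam,u,v)); return p+d*(z-p[2])/d[2]
def tri(a,b):
    p,d=ray("top",*full("top",*a)); q,e=ray("scene",*full("scene",*b))
    s=np.linalg.lstsq(np.c_[d,-e],q-p,rcond=None)[0]; x=p+d*s[0]; y=q+e*s[1]
    return (x+y)/2,np.linalg.norm(x-y)
E
python3 - <<'E'
from h import *
np.set_printoptions(precision=4,suppress=True)
print("bar",tri((246,289),(523,62)),onz("top",246,289,.29),onz("scene",523,62,.29))
T={"L":[(454,272),(598,278)],"Rr":[(297,438),(445,445),(592,450)]}
for k in T:
  for p in T[k]: print("top",k,onz("top",*p,.052))
for p in [(142,264),(137,427),(306,428),(476,430)]: print("scene",p,onz("scene",*p,.052))
print("watch",onz("top",475,350,.071),onz("scene",280,322,.071))
print("plate",onz("top",670,306,.09),onz("top",665,412,.09),onz("scene",62,256,.09),onz("scene",55,352,.09))
print("tip end",tri((528,88),(222,178)),"inner",tri((380,114),(400,275)),"hub",tri((235,135),(572,375)))
E
```

```text
bar (array([0.5282, 0.09  , 0.2847]), np.float64(0.0019552746009257145)) [0.5271 0.0883 0.29  ] [0.5326 0.0896 0.29  ]
top L [ 0.5699 -0.007   0.052 ]
top L [ 0.5584 -0.0955  0.052 ]
top Rr [0.4758 0.0959 0.052 ]
top Rr [0.4639 0.0064 0.052 ]
top Rr [ 0.4532 -0.0824  0.052 ]
scene (142, 264) [ 0.4528 -0.0813  0.052 ]
scene (137, 427) [ 0.5585 -0.0946  0.052 ]
scene (306, 428) [ 0.5692 -0.006   0.052 ]
scene (476, 430) [0.5806 0.0828 0.052 ]
watch [ 0.5176 -0.0169  0.071 ] [ 0.5132 -0.0129  0.071 ]
plate [ 0.5312 -0.1359  0.09  ] [ 0.4684 -0.1267  0.09  ] [ 0.4703 -0.1254  0.09  ] [ 0.5317 -0.134   0.09  ]
tip end (array([ 0.61  , -0.0597,  0.3241]), np.float64(0.0035434045222889807)) inner (array([0.6209, 0.0191, 0.2568]), np.float64(0.0034097786988759467)) hub (array([0.635 , 0.1052, 0.1829]), np.float64(0.0002674258219573432))
```

```bash
cat >> h.py <<'E'
np.set_printoptions(precision=4,suppress=True)
EX=np.array([.1247,.9922,0]); EY=np.array([-.9922,.1247,0]); Z=np.array([0,0,1.]); O=np.array([.5282,.089,0])
def pose(px,py,z,tilt):  # press coords -> world point, rotation
    t=np.radians(tilt); zt=-Z*np.cos(t)+EX*np.sin(t); yt=-EX*np.cos(t)-Z*np.sin(t)
    return O+EX*px+EY*py+Z*z, R.from_matrix(np.c_[np.cross(yt,zt),yt,zt])
def plan(*targets):
    from bench import ctrl
    s=ctrl.get_state(); p=s["position"]; r=R.from_rotvec(s["tool_rot"])
    w=p-O; print("now t",s["time"],"press",w@EX,w@EY,p[2],"F(press)",s["ft_force"]@EX,s["ft_force"]@EY,s["ft_force"][2],"q",s["joint_positions"])
    for t in targets:
        q,k=pose(*t); print(t,"shift",r.inv().apply(q-p)/.3,"turn",(r.inv()*k).as_rotvec()/np.radians(60))
E
python3 - <<'E'
from h import *
b=onz("top",(467-185)*4,(272-195)*4,.05); print("box",b,(b-O)@EX,(b-O)@EY)
plan((-.285,0,.22,18),(-.275,0,.065,18))
E
```

```text
box [ 0.5119 -0.4198  0.05  ] -0.5069058318193269 -0.04728437139631726
now t 0.1 press -0.7367983003894195 0.22593603553185515 0.22156687364277694 F(press) -0.37691024212102325 -0.03697593904338042 0.611757224655682 q [ 1.2521  0.3217 -0.0701  1.4516  0.0226  1.3708 -0.0569]
(-0.285, 0, 0.22, 18) shift [ 1.3413 -1.0179  0.0068] turn [0.2931 0.0691 0.4335]
(-0.275, 0, 0.065, 18) shift [ 1.3561 -1.0469  0.5236] turn [0.2931 0.0691 0.4335]
```

Emit:
jog_arm(moves=[0.06,-0.05,0,0.03,0.01,0.05,-1,0.15,-0.12,0,0.07,0.02,0.11,-1,0.24,-0.19,0,0.11,0.03,0.17,-1,0.33,-0.26,0,0.15,0.04,0.23,-1,0.43,-0.33,0,0.2,0.05,0.29,-1,0.53,-0.4,0,0.25,0.06,0.36,-1,0.62,-0.47,0,0.28,0.07,0.41,-1,0.67,-0.51,0,0.293,0.069,0.433,-1])

```text
time: 1.1
position: [0.3531, -0.4025, 0.222]
tool_rot: [-2.822, 0.175, -0.028]
ft_force: [-0.3, 0.1, 0.3]
grip_width: 0.17
grip_force: 0.0
```

```bash
python3 -c "
from h import *
plan((-.285,0,.22,18))"
```

```text
now t 1.1 press -0.5094771878637888 0.1124567028210392 0.22197286900687158 F(press) 0.04885803078923566 0.2608121002274821 0.3362443586768242 q [ 1.0594  0.2642 -0.1363  1.5613 -0.1818  1.5472 -0.746 ]
(-0.285, 0, 0.22, 18) shift [ 0.3755 -0.7092  0.2375] turn [-0.0002  0.0003  0.0008]
```

Emit:
jog_arm(moves=[0.04,-0.07,0.02,0,0,0,-1,0.09,-0.17,0.06,0,0,0,-1,0.15,-0.28,0.09,0,0,0,-1,0.21,-0.4,0.13,0,0,0,-1,0.27,-0.51,0.17,0,0,0,-1,0.32,-0.61,0.2,0,0,0,-1,0.36,-0.68,0.23,0,0,0,-1,0.375,-0.709,0.237,0,0,0,-1])

```text
time: 2.1
position: [0.4921, -0.1937, 0.22]
tool_rot: [-2.824, 0.172, -0.027]
ft_force: [-0.5, -0.4, -0.0]
grip_width: 0.006
grip_force: 0.0
```

```bash
python3 -c "
from h import *
plan((-.28,0,.065,18))"
```

```text
now t 2.1 press -0.2850313646074625 0.0005485463348539298 0.21996631501552702 F(press) -0.5071495901085493 0.46525417209652326 -0.038284512196516615 q [ 0.8012  0.1742 -0.3114  1.6792 -0.2412  1.4165 -1.1498]
(-0.28, 0, 0.065, 18) shift [0.0019 0.1432 0.4966] turn [0.001  0.0009 0.003 ]
```

Emit:
jog_arm(moves=[0,0.01,0.05,0,0,0,-1,0,0.03,0.12,0,0,0,-1,0,0.06,0.2,0,0,0,-1,0,0.08,0.28,0,0,0,-1,0,0.11,0.37,0,0,0,-1,0,0.13,0.44,0,0,0,-1,0.002,0.143,0.497,0,0,0,-1,0.002,0.143,0.497,0,0,0,-1])

```text
time: 3.1
position: [0.4916, -0.1906, 0.0636]
tool_rot: [-2.823, 0.178, -0.025]
ft_force: [-0.9, -1.1, -0.5]
grip_width: 0.007
grip_force: 0.0
```

```bash
python3 - <<'E'
from h import *
plan((-.24,0,.065,18),(-.195,0,.065,18),(-.15,0,.065,18),(-.135,0,.065,18))
from bench import ctrl
import cv2
a=ctrl.get_image("scene")["pixels"][120:320,180:480,::-1]
cv2.imwrite("pics/s1.png",cv2.resize(a,None,fx=2.6,fy=2.6))
E
```

```text
now t 3.1 press -0.2819833342477212 0.0014297809014955011 0.06355231767935271 F(press) -1.197793266848534 0.7344990403601838 -0.48856418722877515 q [ 0.7874  0.317  -0.3099  1.845  -0.2192  1.1186 -1.1016]
(-0.24, 0, 0.065, 18) shift [ 0.0047 -0.1346  0.0386] turn [ 0.0004  0.0021 -0.001 ]
(-0.195, 0, 0.065, 18) shift [ 0.0047 -0.2773  0.0849] turn [ 0.0004  0.0021 -0.001 ]
(-0.15, 0, 0.065, 18) shift [ 0.0046 -0.42    0.1312] turn [ 0.0004  0.0021 -0.001 ]
(-0.135, 0, 0.065, 18) shift [ 0.0046 -0.4675  0.1466] turn [ 0.0004  0.0021 -0.001 ]
```

View pics/s1.png

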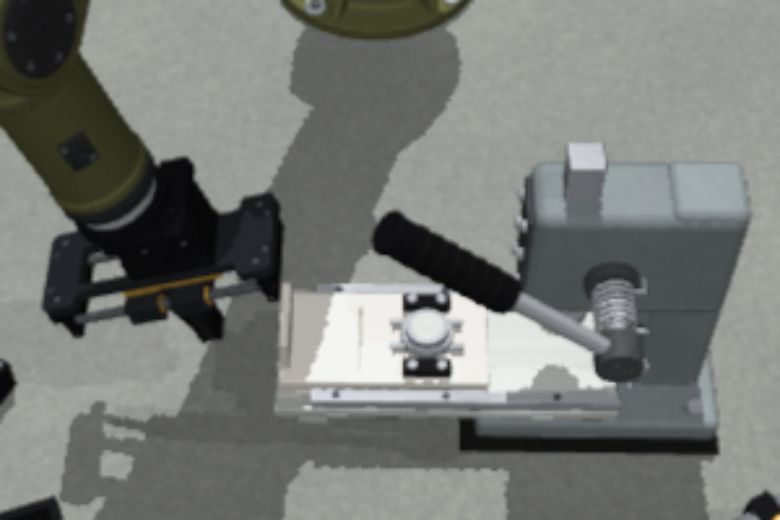

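The picture shows the tool leaning back in front of the carrier, with the shut fingertips near (215,335) and the thumb plate at (285,335). The body is clear of the lever. Next I push.

Emit:
jog_arm(moves=[0.005,-0.05,0.015,0,0,0,-1,0.005,-0.09,0.027,0,0,0,-1,0.005,-0.12,0.037,0,0,0,-1,0.005,-0.15,0.046,0,0,0,-1,0.005,-0.18,0.056,0,0,0,-1,0.005,-0.21,0.066,0,0,0,-1,0.005,-0.24,0.075,0,0,0,-1,0.005,-0.26,0.081,0,0,0,-1])

```text
time: 4.15
position: [0.5048, -0.1091, 0.0661]
tool_rot: [-2.824, 0.175, -0.029]
ft_force: [-0.3, -2.4, 1.5]
grip_width: 0.009
grip_force: 1.3
```

```bash
python3 -c "
from h import *
plan((-.15,0,.067,18),(-.135,0,.067,18))"
```

```text
now t 4.15 press -0.1995053939429314 -0.0014587659408145054 0.06613700470665958 F(press) -2.443168776074073 -0.0187924710460887 1.5453630592023884 q [ 0.7012  0.2648 -0.3655  1.9097 -0.2419  1.0654 -1.2245]
(-0.15, 0, 0.067, 18) shift [-0.0047 -0.1579  0.048 ] turn [ 0.0016 -0.0004  0.001 ]
(-0.135, 0, 0.067, 18) shift [-0.0047 -0.2055  0.0634] turn [ 0.0016 -0.0004  0.001 ]
```

Emit:
jog_arm(moves=[-0.003,-0.025,0.008,0,0,0,-1,-0.004,-0.05,0.015,0,0,0,-1,-0.005,-0.075,0.023,0,0,0,-1,-0.005,-0.1,0.031,0,0,0,-1,-0.005,-0.12,0.037,0,0,0,-1,-0.005,-0.14,0.043,0,0,0,-1,-0.005,-0.155,0.048,0,0,0,-1,-0.005,-0.165,0.051,0,0,0,-1])

```text
time: 5.15
position: [0.5096, -0.0579, 0.0668]
tool_rot: [-2.824, 0.176, -0.029]
ft_force: [-0.2, -0.7, -0.8]
grip_width: 0.003
grip_force: 0.7
```

```bash
python3 - <<'E'
from h import *
plan((-.135,0,.067,18),(-.125,0,.067,18))
from bench import ctrl
import cv2
a=ctrl.get_image("scene")["pixels"][120:320,230:480,::-1]
cv2.imwrite("pics/s2.png",cv2.resize(a,None,fx=3,fy=3))
E
```

```text
now t 5.15 press -0.1480534812608809 8.954204158550186e-05 0.06675134860087699 F(press) -0.7510111670641505 0.11557430807402738 -0.839181869587446 q [ 0.6441  0.2395 -0.4018  1.9422 -0.2535  1.0325 -1.3078]
(-0.135, 0, 0.067, 18) shift [ 0.0003 -0.0417  0.0126] turn [ 0.0016 -0.0004  0.0008]
(-0.125, 0, 0.067, 18) shift [ 0.0004 -0.0734  0.0228] turn [ 0.0016 -0.0004  0.0008]
```

View pics/s2.png

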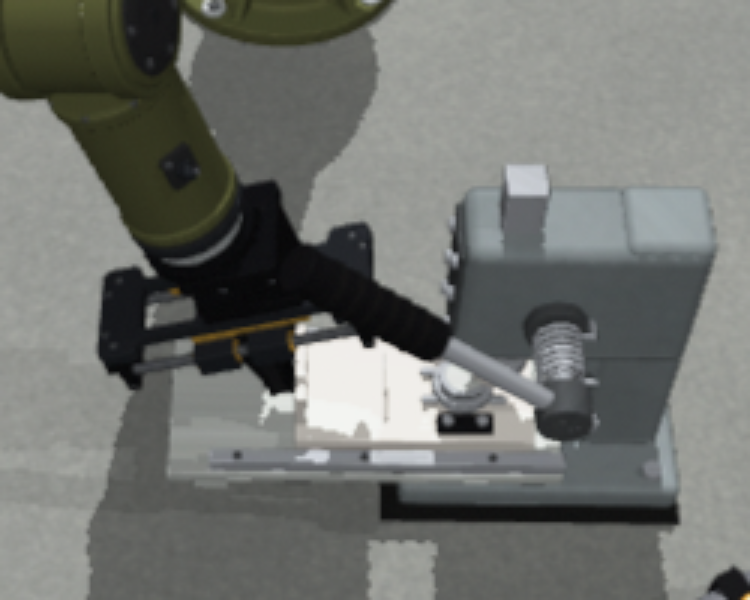

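The picture shows the carrier most of the way in, with its plate at about (300,380) and the gripper body still clear of the head. I'll creep on to the stop.

Emit:
jog_arm(moves=[0,-0.01,0.003,0,0,0,-1,0,-0.02,0.006,0,0,0,-1,0,-0.03,0.009,0,0,0,-1,0,-0.037,0.012,0,0,0,-1,0,-0.044,0.014,0,0,0,-1,0,-0.05,0.016,0,0,0,-1,0,-0.055,0.018,0,0,0,-1,0,-0.055,0.018,0,0,0,-1])

```text
time: 6.2
position: [0.5121, -0.0408, 0.0669]
tool_rot: [-2.824, 0.176, -0.029]
ft_force: [-0.4, -1.3, -0.5]
grip_width: 0.007
grip_force: 0.8
```

```bash
python3 -c "
from h import *
plan((-.125,0,.067,18),(-.2,0,.1,18))"
```

```text
now t 6.2 press -0.1308223213675415 -0.00020278033339372233 0.06691293721922421 F(press) -1.3352621529447757 0.22053084281995103 -0.5287700744025385 q [ 0.6237  0.2343 -0.4141  1.9492 -0.2561  1.021  -1.3376]
(-0.125, 0, 0.067, 18) shift [-0.0007 -0.0186  0.0057] turn [ 0.0016 -0.001   0.0009]
(-0.2, 0, 0.1, 18) shift [-0.0007  0.1855 -0.1758] turn [ 0.0016 -0.001   0.0009]
```

Emit:
jog_arm(moves=[0,-0.004,0.001,0,0,0,-1,0,-0.008,0.002,0,0,0,-1,0,-0.012,0.004,0,0,0,-1,0,-0.016,0.005,0,0,0,-1,0,-0.02,0.006,0,0,0,-1,0,-0.024,0.007,0,0,0,-1,0,-0.024,0.007,0,0,0,-1,0,-0.024,0.007,0,0,0,-1])

```text
time: 7.2
position: [0.5124, -0.0378, 0.0669]
tool_rot: [-2.829, 0.18, -0.029]
ft_force: [-4.3, -12.1, 4.4]
grip_width: 0.006
grip_force: 5.6
```

```bash
python3 -c "
from h import *
plan((-.12,0,.067,18),(-.2,0,.1,18))"
```

```text
now t 7.2 press -0.12782408252413782 -0.00010066016755142967 0.0668680313399282 F(press) -12.510033314071034 2.7516095259276283 4.3922065089857965 q [ 0.6166  0.2314 -0.4158  1.9514 -0.2518  1.0172 -1.3509]
(-0.12, 0, 0.067, 18) shift [-0.0004 -0.025   0.0075] turn [ 0.0065 -0.0016 -0.0014]
(-0.2, 0, 0.1, 18) shift [ 0.0002  0.1959 -0.1781] turn [ 0.0065 -0.0016 -0.0014]
```

```bash
python3 -c "
from h import *
plan((-.2,0,.067,18),(-.23,0,.2,10),(-.24,0,.32,0))"
```

```text
now t 7.2 press -0.12782408252413782 -0.00010066016755142967 0.0668680313399282 F(press) -12.510033314071034 2.7516095259276283 4.3922065089857965 q [ 0.6166  0.2314 -0.4158  1.9514 -0.2518  1.0172 -1.3509]
(-0.2, 0, 0.067, 18) shift [ 0.0001  0.2292 -0.0732] turn [ 0.0065 -0.0016 -0.0014]
(-0.23, 0, 0.2, 10) shift [ 0.0008  0.1904 -0.526 ] turn [-0.1268 -0.0015 -0.0015]
(-0.24, 0, 0.32, 0) shift [ 0.0013  0.1011 -0.9174] turn [-0.2935 -0.0013 -0.0017]
```

Emit:
jog_arm(moves=[0,0.07,-0.022,0,0,0,-1,0,0.16,-0.052,0,0,0,-1,0,0.23,-0.09,0,0,0,-1,0,0.23,-0.22,-0.04,0,0,-1,0,0.22,-0.38,-0.09,0,0,-1,0,0.19,-0.55,-0.13,0,0,-1,0,0.15,-0.72,-0.21,0,0,-1,0,0.11,-0.86,-0.27,0,0,-1])

```text
time: 8.2
position: [0.4991, -0.1428, 0.305]
tool_rot: [-3.108, 0.193, -0.007]
ft_force: [0.5, 0.2, 0.5]
grip_width: 0.004
grip_force: 0.0
```

```bash
python3 - <<'E'
from h import *
plan((-.24,-.0,.37,0),(-.2,-.05,.37,0),(-.115,-.1,.36,0))
from bench import ctrl
import cv2
a=ctrl.get_image("top")["pixels"][180:340,170:390,::-1]
cv2.imwrite("pics/t3.png",cv2.resize(a,None,fx=3.5,fy=3.5))
E
```

```text
now t 8.2 press -0.2336019427342232 -1.0763633826623994e-06 0.30504778647107994 F(press) 0.2535263642023874 -0.5092230216713932 0.4665497621614648 q [ 0.6268  0.0312 -0.3871  1.6264 -0.0162  1.4868 -1.4536]
(-0.24, -0.0, 0.37, 0) shift [ 0.0006  0.0153 -0.217 ] turn [-0.0266 -0.0025  0.0009]
(-0.2, -0.05, 0.37, 0) shift [ 0.1673 -0.1178 -0.2129] turn [-0.0266 -0.0025  0.0009]
(-0.115, -0.1, 0.36, 0) shift [ 0.3342 -0.3999 -0.1712] turn [-0.0266 -0.0025  0.0009]
```

View pics/t3.png

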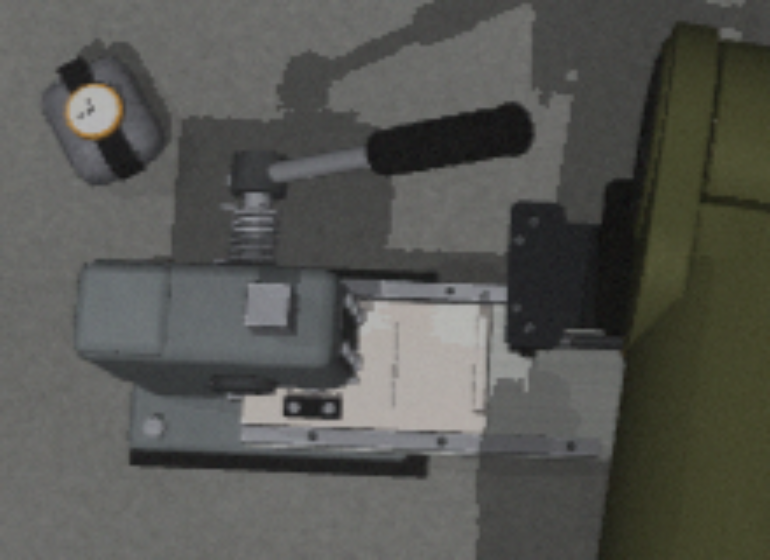

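The picture shows the carrier under the head, with its plate at (487,360) and the lever clear at (450,138). Next I move above the grip.

Emit:
jog_arm(moves=[0.01,0.01,-0.08,-0.01,0,0,-1,0.04,0,-0.18,-0.02,0,0,-1,0.09,-0.05,-0.217,-0.027,0,0,-1,0.16,-0.13,-0.217,-0.027,0,0,-1,0.23,-0.22,-0.215,-0.027,0,0,-1,0.29,-0.31,-0.21,-0.027,0,0,-1,0.33,-0.38,-0.2,-0.027,0,0,-1,0.334,-0.4,-0.18,-0.027,0,0,-1])

```text
time: 9.25
position: [0.6133, -0.0361, 0.3593]
tool_rot: [-3.132, 0.19, 0.0]
ft_force: [-0.3, 0.5, -0.4]
grip_width: 0.004
grip_force: 0.0
```

```bash
python3 - <<'E'
from h import *
for v in (320,400):
    p,d=ray("top",170+487/3.5-.4,180+v/3.5-.4); w=p+d*(.09-p[2])/d[2]-O; print("plate mid",w@EX,w@EY)
plan((-.112,-.1,.33,0),(-.123,-.1,.25,0),(-.125,-.1,.19,0),(-.125,-.1,.15,0))
E
```

```text
plate mid -0.11895003283163098 -0.027201635881027145
plate mid -0.1214820807087111 0.0275486128163845
now t 9.25 press -0.11352944191844085 -0.100039540645383 0.3592827839805383 F(press) 0.486915784129423 0.4089611993841743 -0.40395997667349604 q [ 0.41    0.2531 -0.4971  1.2945  0.1165  1.6228 -1.7594]
(-0.112, -0.1, 0.33, 0) shift [-0.0001 -0.0048  0.0976] turn [-0.0032  0.0003  0.0037]
(-0.123, -0.1, 0.25, 0) shift [-0.0002  0.0328  0.3642] turn [-0.0032  0.0003  0.0037]
(-0.125, -0.1, 0.19, 0) shift [-0.0001  0.0401  0.5641] turn [-0.0032  0.0003  0.0037]
(-0.125, -0.1, 0.15, 0) shift [-0.0001  0.0406  0.6975] turn [-0.0032  0.0003  0.0037]
```

Emit:
jog_arm(moves=[0,0,0.06,0,0,0,-1,0,0,0.12,0,0,0,-1,0,0.01,0.19,0,0,0,-1,0,0.02,0.26,0,0,0,-1,0,0.03,0.34,0,0,0,-1,0,0.035,0.42,0,0,0,-1,0,0.038,0.49,0,0,0,-1,0,0.04,0.54,0,0,0,-1])

```text
time: 10.25
position: [0.6111, -0.0547, 0.1977]
tool_rot: [3.132, -0.202, 0.003]
ft_force: [-0.4, -5.1, 7.6]
grip_width: 0.005
grip_force: 3.5
```

```bash
python3 - <<'E'
from h import *
plan((-.125,-.1,.15,0),(-.125,-.1,.14,0))
from bench import ctrl
import cv2
a=ctrl.get_image("scene")["pixels"][100:320,230:480,::-1]
cv2.imwrite("pics/s4.png",cv2.resize(a,None,fx=2.7,fy=2.7))
E
```

```text
now t 10.25 press -0.13225800016256392 -0.1001577116267982 0.19769499624741055 F(press) -5.152489382870799 -0.2694396853736724 7.571437330390284 q [ 0.4402  0.2906 -0.4803  1.5698  0.141   1.3132 -1.7582]
(-0.125, -0.1, 0.15, 0) shift [-0.001  -0.0247  0.1589] turn [ 0.0031 -0.0021 -0.0035]
(-0.125, -0.1, 0.14, 0) shift [-0.001  -0.0248  0.1922] turn [ 0.0031 -0.0021 -0.0035]
```

View pics/s4.png

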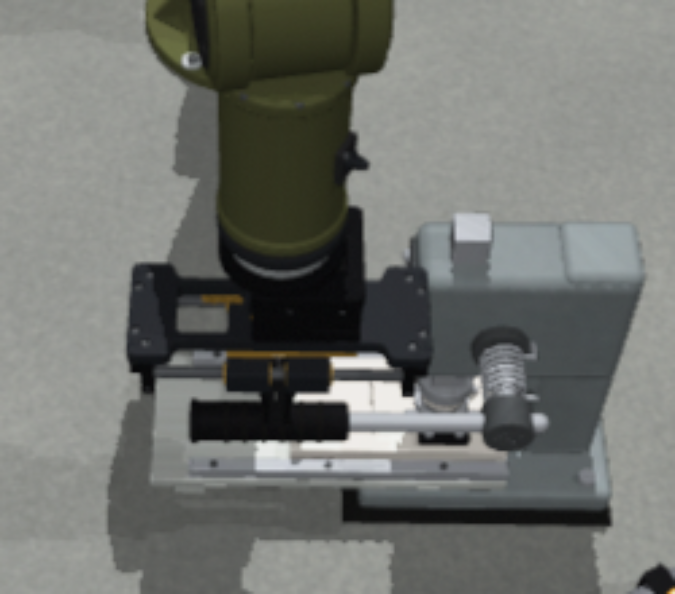

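The picture shows the lever about level, with the fingertips centred on the grip at (275,410). I'll continue down.

Emit:
jog_arm(moves=[0,0,0.03,0,0,0,-1,0,0,0.06,0,0,0,-1,0,0,0.09,0,0,0,-1,0,0,0.115,0,0,0,-1,0,0,0.14,0,0,0,-1,0,0,0.155,0,0,0,-1,0,0,0.17,0,0,0,-1,0,0,0.17,0,0,0,-1])

```text
time: 11.3
position: [0.6118, -0.0501, 0.1486]
tool_rot: [-3.134, 0.197, -0.004]
ft_force: [-2.9, 1.7, 10.0]
grip_width: 0.005
grip_force: 4.5
```

```bash
python3 -c "
from h import *
plan((-.125,-.1,.14,0))"
```

```text
now t 11.3 press -0.12754773154491017 -0.1002570888566773 0.148581405310665 F(press) 1.3574308592227147 3.1011911165706136 10.010398329827265 q [ 0.4334  0.3253 -0.4784  1.6296  0.1556  1.2219 -1.7727]
(-0.125, -0.1, 0.14, 0) shift [-0.0009 -0.0084  0.0286] turn [-0.0018 -0.0026 -0.0003]
```

Emit:
jog_arm(moves=[0,0,0.005,0,0,0,-1,0,0,0.01,0,0,0,-1,0,0,0.015,0,0,0,-1,0,0,0.02,0,0,0,-1,0,0,0.024,0,0,0,-1,0,0,0.024,0,0,0,-1,0,0,0.024,0,0,0,-1,0,0,0.024,0,0,0,-1])

```text
time: 12.3
position: [0.6122, -0.0492, 0.1447]
tool_rot: [-3.134, 0.196, -0.007]
ft_force: [-7.4, 2.2, 23.0]
grip_width: 0.006
grip_force: 10.8
```

```bash
python3 -c "
from h import *
plan((-.125,-.1,.14,0))"
```

```text
now t 12.3 press -0.12667824830168326 -0.10055097965137953 0.14465771534667696 F(press) 1.270091473668693 7.602195080660303 23.028140312423293 q [ 0.4322  0.3281 -0.4786  1.6346  0.1576  1.2132 -1.7749]
(-0.125, -0.1, 0.14, 0) shift [-0.0019 -0.0056  0.0155] turn [-0.0019 -0.004   0.0002]
```

Emit:
jog_arm(moves=[0,0,0.01,0,0,0,-1,0,0,0.015,0,0,0,-1,0,0,0.02,0,0,0,-1,0,0,0.02,0,0,0,-1,0,0,0.02,0,0,0,-1,0,0,0.02,0,0,0,-1,0,0,0.02,0,0,0,-1,0,0,0.02,0,0,0,-1])

```text
time: 13.3
position: [0.6124, -0.0491, 0.1439]
tool_rot: [-3.135, 0.196, -0.009]
ft_force: [-18.0, 0.8, 47.4]
grip_width: 0.005
grip_force: 22.3
```

```bash
python3 - <<'E'
from h import *
plan((-.125,-.1,.25,0),(-.115,-.1,.36,0))
from bench import ctrl
import cv2
a=ctrl.get_image("scene")["pixels"][180:320,250:480,::-1]
cv2.imwrite("pics/s5.png",cv2.resize(a,None,fx=3.4,fy=3.4))
E
```

```text
now t 13.3 press -0.12655163788691065 -0.10080391672752678 0.1439365638280334 F(press) -1.4635992255733163 17.963383503464524 47.44396837373019 q [ 0.4314  0.3279 -0.4788  1.6364  0.1596  1.2101 -1.7769]
(-0.125, -0.1, 0.25, 0) shift [-0.0006 -0.0054 -0.3536] turn [-0.0006 -0.0057  0.0001]
(-0.115, -0.1, 0.36, 0) shift [ 0.0016 -0.039  -0.7202] turn [-0.0006 -0.0057  0.0001]
```

View pics/s5.png

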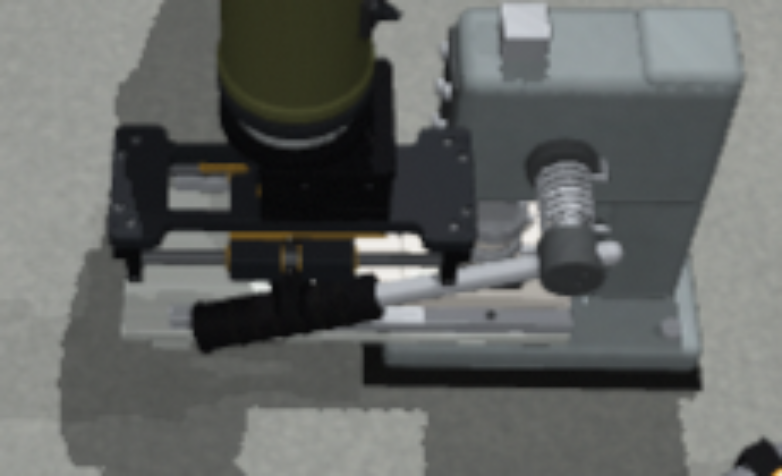

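The picture shows the lever below level and at its stop. The force rose by 24 N over the last 0.8 mm of travel. I'll now raise the tool so the spring brings the lever up.

Emit:
jog_arm(moves=[0,0,-0.05,0,0,0,-1,0,0,-0.12,0,0,0,-1,0,0,-0.21,0,0,0,-1,0,0,-0.31,0,0,0,-1,0,0,-0.42,0,0,0,-1,0,0,-0.54,0,0,0,-1,0,0,-0.66,0,0,0,-1,0,0,-0.76,0,0,0,-1])

```text
time: 14.35
position: [0.6109, -0.0505, 0.3626]
tool_rot: [-3.134, 0.196, -0.001]
ft_force: [-0.1, 0.3, -0.7]
grip_width: 0.006
grip_force: 0.0
```

```bash
python3 -c "
from h import *
plan((-.2,0,.38,0),(-.28,.03,.36,0))"
```

```text
now t 14.35 press -0.12813121648476017 -0.09941730984601865 0.36260718289497373 F(press) 0.27545792315179995 0.173973548765184 -0.7084227481109266 q [ 0.4275  0.2484 -0.4894  1.2925  0.1146  1.6274 -1.7382]
(-0.2, 0, 0.38, 0) shift [-0.3313  0.2395 -0.0586] turn [-0.0015 -0.0008 -0.    ]
(-0.28, 0.03, 0.36, 0) shift [-0.4314  0.5063  0.0075] turn [-0.0015 -0.0008 -0.    ]
```

Emit:
jog_arm(moves=[0,0.02,-0.06,0,0,0,-1,-0.03,0.06,-0.08,0,0,0,-1,-0.09,0.13,-0.08,0,0,0,-1,-0.17,0.22,-0.08,0,0,0,-1,-0.25,0.31,-0.07,0,0,0,-1,-0.33,0.4,-0.06,0,0,0,-1,-0.4,0.48,-0.05,0,0,0,-1,-0.43,0.52,-0.05,0,0,0,-1])

```text
time: 15.35
position: [0.4615, -0.191, 0.3754]
tool_rot: [-3.134, 0.202, 0.001]
ft_force: [-0.9, 0.4, -0.3]
grip_width: 0.002
grip_force: 0.0
```

```bash
python3 - <<'E'
from bench import ctrl
import cv2, numpy as np
a=ctrl.get_image("scene")["pixels"][:,:,::-1]; b=ctrl.get_image("top")["pixels"][:,:,::-1]
cv2.imwrite("pics/end.png",np.hstack([cv2.resize(x,None,fx=2,fy=2) for x in (a[150:350,270:470],b[180:380,170:370])]))
E
```

```text
(no output)
```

View pics/end.png

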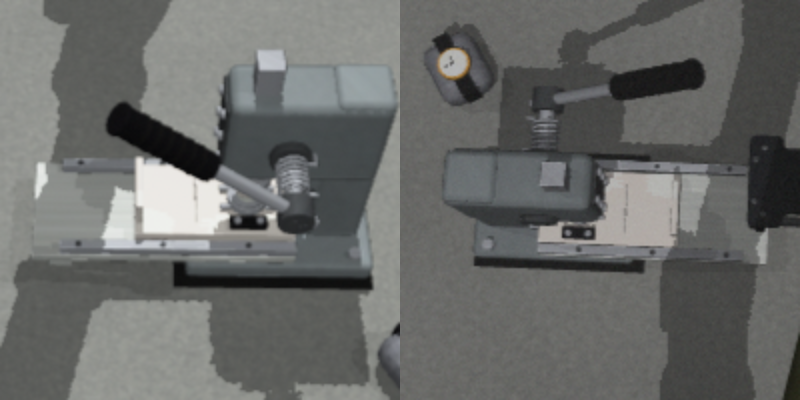

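The picture shows the lever fully up again at (160,140). In the top view the carrier plate is at the same column as before the press (about 309), and the tool is clear. I'll hand in the job.

```bash
python3 -c "
from bench import ctrl
print(ctrl.close_job())"
```

```text
the job is handed in; nothing more can be done
None
```

The job is handed in at about 15 s: the carrier is against the end stop, the lever was pressed to its hard stop and sprang back fully up, and the ring box and watch pillow were not touched. The case back itself wasn't visible, so I infer it is home from the lever's full swing.

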